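# Plug the five-prong bridge into the terminal row

### The job

Take the five-prong jumper bridge out of its stand and plug it into the row of five terminals on the rail panel, every prong in its own slot, feeling gently for where the row is clamped on the rail. Press it fully home until its bar sits flush on the terminals, never forcing it, and let go; leave the three-prong bridge and the other things where they are.

Things in the scene. Friction and masses are not known exactly. Their poses are not given: they have to be found in the camera images.
- bridge5: the bridge to fit, loose, about 80 g: black bar 14 (x) x 72 (y) x 10 mm high, grip tab above, five copper prongs below in a row along y. Origin: middle of the bar's underside (its shoulder), z up. Half a turn about z makes no difference. It starts upright in a parking stand, prongs down, the bar's ends on the stand's two end blocks, shoulder 22 mm above the bench
- tab (a point): middle of bridge5's grip tab, 23 mm above its origin: the tab is 12 (x) x 40 (y) mm and spans 9 to 37 mm above the origin. Grasp it across its 12 mm, from above, firmly (about 40 N; it is sturdy)
- nose (a point): tip of bridge5's middle prong, 18 mm below its origin. The five prongs are 5 x 5 mm with rounded noses, pitch 13 mm: at y = -26, -13, 0, 13, 26 mm, so the outer faces of the end prongs are at y = +-28.5 mm
- bridge3: the other bridge, loose, to be left alone: like bridge5 with the same tab, but its bar is only 46 mm long and it has three prongs; origin as for bridge5. It stands in a shorter stand of the same kind; which of the two places holds which bridge changes
- panel: fixed grey plate 74 (x) x 180 (y) x 6 mm lying on the bench, with a steel rail 35 mm wide, 166 mm long, along y, its top 14 mm above the bench. Origin: middle of the plate's underside, on the bench. On the rail is clamped a grey row of five terminals: 34 (x) x 86 (y) mm, centred on the rail in x, with flat upright end faces (y)
- rail_mid (a point): point over the panel's origin at the height of the row's flat top, 44 mm above the bench. The row's middle is not here but 8 to 36 mm from here toward the panel's +y end, unmeasured: see it or feel for it (say, its end face). Five slots in its top along y, pitch 13 mm, the third at the row's middle, each 7 x 7 mm, 26 mm deep. Home: bridge5's origin at this height
- contact_level (a point): point over the panel's origin 34 mm above the bench, 10 mm below the row's top: here the two end slots hold spring contacts, so once the noses are about this deep the bridge needs a push of about 5 to 15 N to get past them; released sooner it stays up there. Over 60 N of contact force between bridge and row (contacts' squeeze, some 15 N, included) counts as forcing
- note_pad: loose yellow note pad 76 x 76 x 15 mm, a bystander; origin at the centre of its underside
- flux_jar_0: loose small green jar 40 mm across, 17 mm high, a bystander; origin at the centre of its underside
- driver_4: loose black screwdriver 161 mm long, a bystander; origin at the centre of its underside
Not all that is in view belongs to the job. Leave any blue look-alike of the bridge5 alone.

How it is judged (in metres and radians):
On the way:
1. the five-prong bridge is lifted out of its stand (height (world z) of bridge5 above 0.05 m), for 0.1 s.
At the end, for the whole second after the job is handed in: the five-prong bridge stands upright (within 0.06 rad) and at rest in the terminal row, all five prongs in their slots, its shoulder within 1.7 mm of the top of the terminals, along the row within 0.1 rad, 4 to 40 mm from the panel's middle toward its +y end and within 4 mm of the rail's middle line (z of bridge5 in the frame of panel between 0.041 and 0.0457 m and y of bridge5 in the frame of panel between 0.004 and 0.04 m and x of bridge5 in the frame of panel between -0.004 and 0.004 m and angle between bridge5's own z axis and vertical below 0.06 rad and angle between the y axis of bridge5 and the y axis of panel, either way round below 0.1 rad and linear speed of bridge5 below 0.01 m/s); the robot touches nothing.
It fails at once if the bridge is forced: more than 60 N of contact force between it and the panel or terminal row (contact force between bridge5 and panel above 60 N).
It fails at once if the three-prong bridge is moved more than 10 mm (distance of bridge3 from where it was at the start of the episode above 0.01 m).
It fails at once if the note pad is moved more than 20 mm (distance of note_pad from where it was at the start of the episode above 0.02 m).
It fails at once if the green jar is moved more than 20 mm (distance of flux_jar_0 from where it was at the start of the episode above 0.02 m).
It fails at once if the screwdriver is moved more than 20 mm (distance of driver_4 from where it was at the start of the episode above 0.02 m).
It also fails if it takes over 51 s, if anything falls off the work surface, if the arm or the gripper's body presses on something with over 40 N, if the wrist force passes 120 N, or if a joint passes its speed limit or range.

### The arm

A 7-joint arm with a two-finger parallel gripper is mounted at the origin on a cart in front of the work surface, level with it; the furniture and walls round the work are solid. World frame = base frame: x ahead of the robot, y to its left, z up, the work surface at z = 0. Lengths are in m, angles in degrees, forces in N, time in s.
With the tool pointing down it reaches from about 0.425 to 0.875 m from the base axis. Payload 4.7 kg.
Tool frame: the origin (TCP) lies at the very end of the fingers, on their centre line; the grasp point (between the pads) lies 19 mm behind it; z points along the fingers, y is the line along which they close (so a half turn about z gives the same grasp; the last joint's range is limited). The gripper opens to 87 mm and grips with 3 to 60 N. Pads are 19 mm wide; open, the fingers measure 117 mm over their backs; the gripper's body (75 mm by 190 mm) begins 51 mm behind the grasp point.
Start: joints at [71.454, 18.392, -4.016, 83.108, 1.295, 78.541, -3.26], TCP at [0.215, -0.613, 0.223] pointing down, gripper open.
Joint ranges: [-163.93, 163.93], [-17.29, 119.83], [-79.2, 71.16], [3.27, 140.29], [-89.18, 269.18], [5.43, 117.66], [-154.24, 154.24]. Speed limits (degrees/s): [147.25, 147.25, 180, 180, 180, 180, 180].

### API

Orientations are given as [roll, pitch, yaw] about the fixed x, y, z axes, in that order (R = Rz(yaw) Ry(pitch) Rx(roll)).
In Python, from cell import get_obs, eyes, env gives the robot as it stands.
- The arm moves only by the tool servo_tool, never from a script. Its argument "series" is a list that holds one entry, the list of rows, each a list of 7 numbers: the shift along the tool's x, y, z in units of 300 mm (1.0 is 300 mm), then the turn, a rotation vector about the tool's x, y, z in units of pi rad (1.0 is pi rad), then the opening, from 0 (shut) to 1 (fully open). In form: [[[tx, ty, tz, wx, wy, wz, gripper], ...]]. A call has 1 to 12 rows; each row is the pose to reach, as a shift and turn from the pose commanded when the call began, along the tool's axes at that moment, turning the shorter way round; what a row does not reach only later rows make up. A row lasts 1/12 s, in which the tool goes at most 41.7 mm and 7.16 degrees, less where a joint would pass 70% of its speed; a pose out of reach is approached as far as the arm can. A call with a number of a shift or a turn outside -1 to 1 is refused whole. A call with a gripper value outside its range is refused whole. The fingers move at their own pace and stop on an object; "grip_force" is the grip in N (left out, the last holds). Time passes only in rows, so rows that repeat a pose let the fingers close. It gives the time, the measured TCP pose, the force, the opening and the grip force at its end, in the units of the state.
- get_obs(): the state, without advancing time (a new reading comes with each control period).
- eyes.read_camera(name): name is "scene" or "side" or "wrist"; returns a dict with "frame" (400x640x3 uint8, red, green, blue), "depth" (400x640 float32, m along the optical axis (not along the pixel's ray), 0 where there is no reading), "fx", "fy", "cx", "cy" (pixels), "origin" and "rotation" of the camera in the world; the wrist camera has in their place "mount" (4x4, takes a point from camera to tool coordinates, whose origin is the TCP and whose axes are the flange's). Camera axes: x right, y down, z forward; pixel columns grow to the right and rows downward; lengths in m; the calibration is good to about 2 mm. A picture is of the moment at which its call begins: read the wrist's pose just before it.
- env.sign_off(): hands the job in; it is judged then, once.
The state is a dict: "time_s": time; "qpos": joint angles; "joint_velocities": joint speeds; "effort": joint torques, N m; "tool_pos": TCP position; "tool_rot": TCP orientation; "force": force on the tool from outside, world axes, zero at the start; "wrist_torque": the same for the moment, N m; "grip_width": finger opening in m; "grasp_force": force on a finger pad.
Only numpy, scipy, OpenCV 4.12 (cv2) and the standard library are available. Lean on these libraries where they do the work, as an engineer would, in place of code of your own. Each camera call takes 0.05 s, during which the arm holds its last target. There are 200 camera calls.

## Working session

There is one attempt and no reset: what is moved stays moved. The work goes in short steps, Python scripts to look and compute and a tool call to move; the robot and the scene stay as the last step left them, time stands still between calls to the robot, and variables do not carry over. Pictures are saved under pics/ and viewed, at most 10 in all, crops included, and the job is handed in when it is done.

Besides the shell and the picture viewer there is one more tool, called by a JSON object that holds its "name" and its "arguments", one argument or row to a line. servo_tool: Moves the arm, as the interface text tells. Shifts and turns lie within -1 to 1; 1 stands for 300 mm of shift or pi rad of turn. Its arguments: {"type":"object","properties":{"series":{"type":"array"},"grip_force":{"type":"number"}},"required":["series"]}

```bash
mkdir -p pics; ls; python3 - <<'E'
from cell import get_obs, eyes, env
import cv2, numpy as np, pickle
o=get_obs(); print(o)
for n in ("scene","side"):
    d=eyes.read_camera(n); pickle.dump(d,open(f"{n}.pkl","wb"))
    cv2.imwrite(f"pics/{n}0.png",d["frame"][:,:,::-1]); print(n,d["origin"],d["rotation"],d["fx"],d["cx"],d["cy"])
E
```

```text
pics
{'time_s': 0.0, 'qpos': array([71.45380418, 18.43913027, -4.0147259 , 83.17520022,  1.29442727,
       78.53970088, -3.25955884]), 'joint_velocities': array([ 0.03190556, -0.01483167,  0.11868157, -0.0743652 ,  0.03895757,
        0.02393988,  0.01626484]), 'effort': array([-1.91778163e-04, -4.91289461e+01, -4.03922852e-01, -3.12528849e+01,
       -6.40218286e-02,  4.39026486e-02,  1.86454999e-04]), 'tool_pos': array([ 0.21517799, -0.61276716,  0.22145798]), 'tool_rot': array([-1.79891175e+02,  5.40987694e-03,  1.93555196e+01]), 'force': array([-0.77988415, -0.2538009 , -0.06422939]), 'wrist_torque': array([0.00388034, 0.09402341, 0.00062443]), 'grasp_force': 0.0, 'grip_width': 0.08701348593846354}
scene [0.01774538 0.57085195 0.71463069] [-133.58001177    1.11086999 -136.42291914] 517.1193571303165 313.5198061083134 210.4109274637065
side [ 0.33849235 -0.82182055  0.785855  ] [-129.11196691   -0.32763344  -12.4244813 ] 507.4931745158244 312.63292562539914 201.6961870844441
```

View pics/scene0.png

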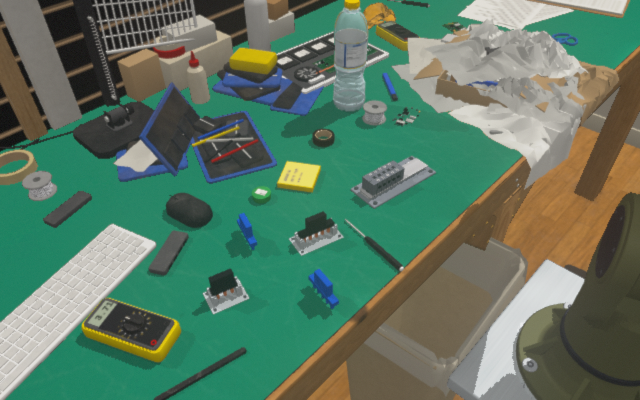

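View pics/side0.png

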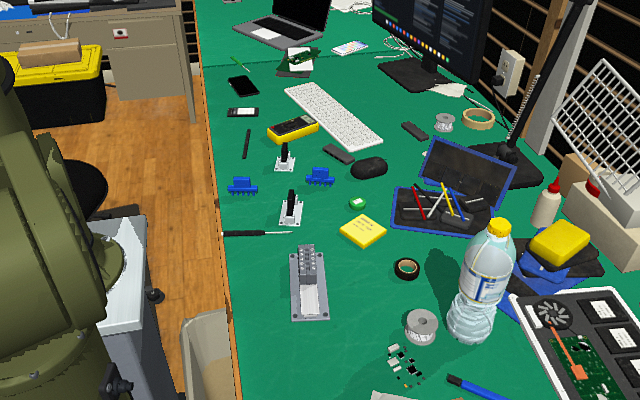

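Scene view candidates: black bridge at (316,228) in the longer stand, black bridge at (223,285) in the shorter stand, and blue look-alikes at (246,231) and (322,287). The panel is at (393,182), with the row toward its lower-left end. I'll choose (316,228) and check it in one crop.

```bash
cat > h.py <<'E'
import numpy as np, cv2, pickle
from scipy.spatial.transform import Rotation as R
def cloud(d, origin=None, rot=None):
    z=d["depth"]; v,u=np.mgrid[:z.shape[0],:z.shape[1]]
    P=np.dstack([(u-d["cx"])/d["fx"]*z,(v-d["cy"])/d["fy"]*z,z])
    if origin is None: origin,rot=d["origin"],R.from_euler("xyz",d["rotation"],degrees=True).as_matrix()
    W=P@np.asarray(rot).T+origin; W[z==0]=np.nan
    return W
def rect(p):
    (c,s,a)=cv2.minAreaRect((np.asarray(p)*1000).astype(np.float32)); 
    if s[0]<s[1]: s=s[::-1]; a+=90
    return np.round(c,1),np.round(s,1),round((a+90)%180-90,1)  # mm, long-axis angle
E
python3 - <<'E'
from h import *
s=pickle.load(open("scene.pkl","rb")); t=pickle.load(open("side.pkl","rb"))
c=np.hstack([cv2.resize(s["frame"][195:315,190:350],(640,480),interpolation=3)])
cv2.imwrite("pics/crop.png",c[:,:,::-1])
print(np.round(cloud(s)[[228,285,182,130],[316,223,393,120]],3))
for n,d,boxes in (("scene",s,dict(b5=(285,205,348,255),b3=(198,262,252,315),panel=(345,150,440,212))),("side",t,dict(b5=(275,185,305,230),b3=(270,138,300,175),panel=(285,238,335,325)))):
    W=cloud(d); hsv=cv2.cvtColor(d["frame"],cv2.COLOR_RGB2HSV)
    for k,(a,b,c_,e) in boxes.items():
        w=W[b:e,a:c_].reshape(-1,3); h=hsv[b:e,a:c_].reshape(-1,3)
        z=w[:,2]; ng=~((h[:,0]>60)&(h[:,0]<95)&(h[:,1]>80))
        for lo,hi in ((.035,.07),(.05,.065),(.002,.012),(.012,.02)) if k!="panel" else ((.040,.05),(.003,.009),(.011,.017)):
            m=(z>lo)&(z<hi)&ng
            if m.sum()>8: print(n,k,lo,hi,m.sum(),rect(w[m][:,:2]),round(np.median(z[m]),4),round(z[m].max(),4))
E
```

```text
[[ 0.484  0.093  0.034]
 [ 0.503  0.296  0.04 ]
 [ 0.467 -0.118  0.023]
 [ 1.051  0.163  0.025]]
scene b5 0.035 0.07 272 (array([486.4,  90.8]), array([40.8, 12.5]), 74.0) 0.0521 0.063
scene b5 0.05 0.065 156 (array([486.6,  91.7]), array([37.8, 12.5]), 73.9) 0.0587 0.063
scene b5 0.002 0.012 597 (array([486.6,  75.5]), array([121.3,  57.1]), 73.6) 0.0045 0.012
scene b5 0.012 0.02 77 (array([483.6,  93.5]), array([78.1, 19.3]), 68.8) 0.0165 0.0199
scene b3 0.035 0.07 252 (array([506.9, 295. ]), array([45.3, 11.8]), 72.1) 0.0573 0.063
scene b3 0.05 0.065 165 (array([506.8, 295.2]), array([37.3, 11.8]), 71.4) 0.0595 0.063
scene b3 0.002 0.012 563 (array([511. , 292.2]), array([66.9, 57.8]), 72.2) 0.0046 0.0119
scene b3 0.012 0.02 75 (array([503. , 296.7]), array([56.3, 21.9]), 60.1) 0.0152 0.02
scene panel 0.04 0.05 513 (array([ 485.8, -107. ]), array([89.1, 37.6]), 81.9) 0.0448 0.0488
scene panel 0.003 0.009 858 (array([ 487.1, -143.8]), array([187.7,  91.2]), 80.8) 0.0068 0.009
scene panel 0.011 0.017 352 (array([ 481.5, -139.7]), array([168.5,  45. ]), 78.6) 0.0149 0.017
side b5 0.0
[... 271 characters left out ...]
 (array([497.8,  81.4]), array([81.6, 22.2]), 58.4) 0.0153 0.0197
side b3 0.035 0.07 79 (array([510.4, 289.4]), array([43.3, 12.2]), 72.6) 0.0562 0.0636
side b3 0.05 0.065 49 (array([510.7, 289.3]), array([42.3, 10.6]), 79.5) 0.0599 0.0636
side b3 0.002 0.012 219 (array([524.4, 334.4]), array([162.5,  80.6]), 85.2) 0.0055 0.0119
side b3 0.012 0.02 77 (array([510.2, 334.5]), array([145.6,  62.7]), 79.1) 0.0156 0.0199
side panel 0.04 0.05 533 (array([ 487.4, -110.2]), array([90.2, 34.4]), 81.0) 0.0457 0.0495
side panel 0.003 0.009 1095 (array([ 482.3, -143.3]), array([182.4,  73.4]), 81.1) 0.0074 0.009
side panel 0.011 0.017 475 (array([ 481.2, -146.2]), array([172.,  68.]), 82.3) 0.0153 0.017
```

View pics/crop.png

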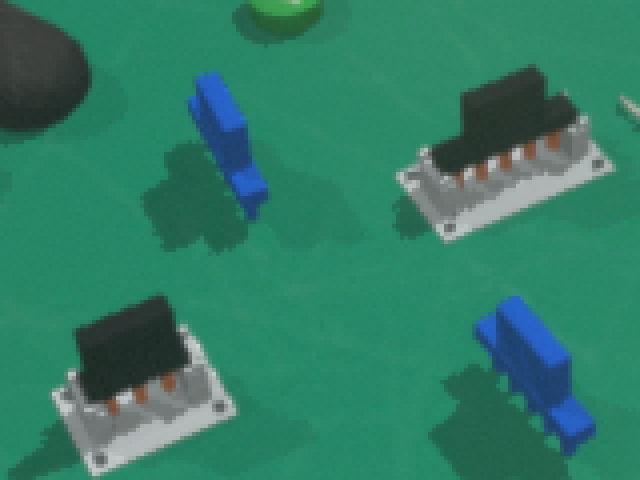

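The bridge at upper right (316,228 in scene) has five copper prongs in the longer stand, so it is bridge5. The lower-left one at (223,285) has three prongs. bridge5 is at about (0.488, 0.089) with its axis at 73.5°. I'll go over the panel first, since it's on the way.

{"name": "servo_tool", "arguments": {
  "series": [
    [[0.98,-0.55,-0.13,0,0,-0.34,1],[0.98,-0.55,-0.13,0,0,-0.34,1],[0.98,-0.55,-0.13,0,0,-0.34,1],[0.98,-0.55,-0.13,0,0,-0.34,1],[0.98,-0.55,-0.13,0,0,-0.34,1],[0.98,-0.55,-0.13,0,0,-0.34,1],[0.98,-0.55,-0.13,0,0,-0.34,1],[0.98,-0.55,-0.13,0,0,-0.34,1],[0.98,-0.55,-0.13,0,0,-0.34,1],[0.98,-0.55,-0.13,0,0,-0.34,1],[0.98,-0.55,-0.13,0,0,-0.34,1]]
  ]
}}

```text
time_s: 1.02
tool_pos: [0.4377, -0.3603, 0.2612]
tool_rot: [-179.9, 0.0, 80.5]
force: [-0.5, -1.0, -0.6]
grip_width: 0.0869
grasp_force: 0.0
```

```bash
cat >> h.py <<'E'
def plan(o, target, yaw):
    "tool-axis shift (units 300 mm) and turn (units pi) from measured pose to world target, tool straight down"
    Rt=R.from_euler("xyz",o["tool_rot"],degrees=True); Rg=R.from_euler("xyz",[180,0,yaw],degrees=True)
    return np.round(Rt.inv().apply(np.array(target)-o["tool_pos"])/.3,4), np.round((Rt.inv()*Rg).as_rotvec()/np.pi,4)
def wrist():
    from cell import get_obs, eyes
    o=get_obs(); d=eyes.read_camera("wrist"); M=np.array(d["mount"])
    Rt=R.from_euler("xyz",o["tool_rot"],degrees=True).as_matrix()
    rot=Rt@M[:3,:3]; org=Rt@M[:3,3]+o["tool_pos"]
    return o,d,cloud(d,org,rot),org,rot
E
python3 - <<'E'
from h import *
from cell import get_obs, eyes
o=get_obs(); print(o["time_s"],o["tool_pos"],o["tool_rot"],o["qpos"]); print(plan(o,[.487,-.12,.25],81))
print(np.array(eyes.read_camera("wrist")["mount"]).round(3))
E
```

```text
1.0167 [ 0.43771602 -0.36032651  0.26119575] [-1.79942425e+02  3.60911227e-02  8.04807516e+01] [ 56.31757337   8.52170086 -21.81122765  91.25272745   3.25454064
  80.87884843  24.68710937]
(array([0.8172, 0.0296, 0.0368]), array([-0.0003,  0.0002, -0.0029]))
[[-0.001 -0.959 -0.284  0.078]
 [ 1.    -0.    -0.001 -0.001]
 [ 0.001 -0.284  0.959 -0.162]
 [ 0.     0.     0.     1.   ]]
```

{"name": "servo_tool", "arguments": {
  "series": [
    [[0.83,0.03,0.08,0,0,0,1],[0.83,0.03,0.08,0,0,0,1],[0.83,0.03,0.08,0,0,0,1],[0.83,0.03,0.08,0,0,0,1],[0.83,0.03,0.08,0,0,0,1],[0.83,0.03,0.08,0,0,0,1],[0.83,0.03,0.08,0,0,0,1],[0.83,0.03,0.08,0,0,0,1],[0.83,0.03,0.08,0,0,0,1],[0.83,0.03,0.08,0,0,0,1]]
  ]
}}

```text
time_s: 1.9
tool_pos: [0.4872, -0.1191, 0.2373]
tool_rot: [-180.0, 0.0, 80.2]
force: [0.3, -0.1, -0.4]
grip_width: 0.0872
grasp_force: 0.0
```

```bash
python3 - <<'E'
from h import *
o,d,W,org,rot=wrist(); pickle.dump((o,d,W,org,rot),open("w1.pkl","wb")); print(o["tool_pos"],o["tool_rot"],o["force"],d["fx"])
cv2.imwrite("pics/w1.png",d["frame"][:,:,::-1])
print(plan(o,[.488,.089,.18],73.5))
E
```

```text
[ 0.48721075 -0.11905533  0.23733473] [-1.79975270e+02  3.47589562e-02  8.02462908e+01] [ 0.33431307 -0.09387196 -0.39958428] 284.41006682138504
(array([ 0.6841, -0.1148,  0.1908]), array([-0.0001,  0.0002,  0.0375]))
```

View pics/w1.png

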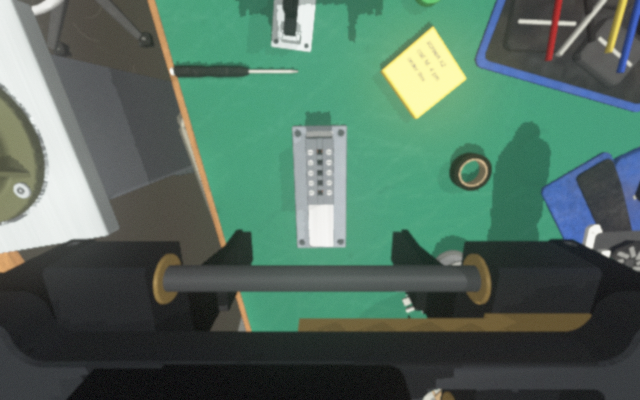

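The wrist view shows the panel at (320,187). The row's five dark slots lie at about (320,152) to (320,193), the plate spans v of 125 to 248, and bridge5 is at the top at (290,20). I'll measure slots and plate by rays.

```bash
cat >> h.py <<'E'
def ray(d,org,rot,uv,z):
    uv=np.atleast_2d(uv).astype(float); r=np.c_[(uv[:,0]-d["cx"])/d["fx"],(uv[:,1]-d["cy"])/d["fy"],np.ones(len(uv))]@rot.T
    return org+r*((z-org[2])/r[:,2])[:,None]
def slots(d,box):
    a,b,c,e=box; g=cv2.cvtColor(d["frame"],cv2.COLOR_RGB2GRAY)[b:e,a:c]
    n,l,s,cc=cv2.connectedComponentsWithStats((cv2.resize(g,None,fx=4,fy=4,interpolation=2)<75).astype(np.uint8))
    return [(cc[i]+.5)/4-.5+[a,b] for i in range(1,n) if s[i][4]>80],[s[i][4] for i in range(1,n) if s[i][4]>80]
E
python3 - <<'E'
from h import *
o,d,W,org,rot=pickle.load(open("w1.pkl","rb"))
p,s=slots(d,(311,145,329,202)); print(np.round(p,1).tolist(),s)
q=ray(d,org,rot,p,.044); print(q.round(4))
hsv=cv2.cvtColor(d["frame"],cv2.COLOR_RGB2HSV)
reg=(slice(115,255),slice(285,355)); w=W[reg].reshape(-1,3); h=hsv[reg].reshape(-1,3)
for lo,hi in ((.04,.05),(.004,.008),(.012,.017)):
    m=(w[:,2]>lo)&(w[:,2]<hi)&(h[:,1]<60); print(lo,m.sum(),rect(w[m][:,:2]),np.median(w[m][:,2]))
E
```

```text
[] []Traceback (most recent call last):
  File "<stdin>", line 4, in <module>
  File "h.py", line 24, in ray
    uv=np.atleast_2d(uv).astype(float); r=np.c_[(uv[:,0]-d["cx"])/d["fx"],(uv[:,1]-d["cy"])/d["fy"],np.ones(len(uv))]@rot.T
                                                 ~~^^^^^
IndexError: index 0 is out of bounds for axis 1 with size 0
```

{"name": "servo_tool", "arguments": {
  "series": [
    [[0.53,-0.11,0.13,0,0,0.037,1],[0.53,-0.11,0.13,0,0,0.037,1],[0.53,-0.11,0.13,0,0,0.037,1],[0.53,-0.11,0.13,0,0,0.037,1],[0.53,-0.11,0.13,0,0,0.037,1],[0.53,-0.11,0.13,0,0,0.037,1],[0.53,-0.11,0.13,0,0,0.037,1],[0.53,-0.11,0.13,0,0,0.037,1]]
  ]
}}

```text
time_s: 2.62
tool_pos: [0.4819, 0.0437, 0.1987]
tool_rot: [180.0, 0.0, 73.7]
force: [0.4, -0.4, 0.4]
grip_width: 0.0869
grasp_force: 0.0
```

```bash
python3 - <<'E'
from h import *
o,d,W,org,rot=wrist(); pickle.dump((o,d,W,org,rot),open("w2.pkl","wb")); print(o["tool_pos"],o["tool_rot"])
cv2.imwrite("pics/w2.png",d["frame"][:,:,::-1])
ok=np.linalg.norm(W[...,:2]-[.488,.089],axis=-1)<.06
for lo,hi in ((.053,.066),(.028,.036)):
    m=ok&(W[...,2]>lo)&(W[...,2]<hi)&(d["frame"].max(2)<70); print(lo,m.sum(),rect(W[m][:,:2]),np.median(W[m][:,2]),np.argwhere(m).mean(0))
E
```

```text
[0.48187196 0.04371572 0.19870686] [1.79980709e+02 2.46402112e-02 7.36598218e+01]
0.053 0 (array([0., 0.]), array([0., 0.]), 0.0) nan [nan nan]
0.028 0 (array([0., 0.]), array([0., 0.]), 0.0) nan [nan nan]
  return _methods._mean(a, axis=axis, dtype=dtype,
  ret = ret.dtype.type(ret / rcount)
<stdin>:6: RuntimeWarning: Mean of empty slice.
  ret = um.true_divide(
```

View pics/w2.png

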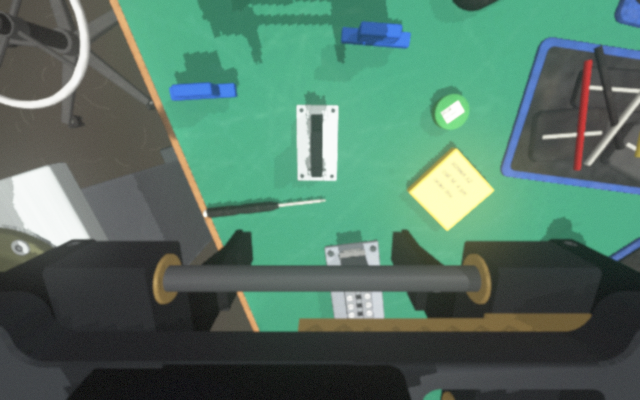

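```bash
python3 - <<'E'
from h import *
for f,px in (("w2.pkl",[(317,145),(305,110),(350,300)]),("w1.pkl",[(320,187),(320,152),(300,240)])):
    o,d,W,org,rot=pickle.load(open(f,"rb")); print(org)
    for u,v in px: print((u,v),W[v,u].round(3),d["depth"][v,u],d["frame"][v,u],ray(d,org,rot,(u,v),.03).round(3))
g=cv2.cvtColor(d["frame"],cv2.COLOR_RGB2GRAY)
print(g[145:200,320])
E
```

```text
[0.50314723 0.11861592 0.36040942]
(317, 145) [0.49  0.091 0.059] 0.2977469 [74 91 82] [[0.489 0.089 0.03 ]]
(305, 110) [0.486 0.13  0.002] 0.34147903 [235 241 238] [[0.487 0.129 0.03 ]]
(350, 300) [ 0.474 -0.111  0.045] 0.3675264 [227 228 226] [[ 0.472 -0.122  0.03 ]]
[ 0.49991066 -0.04213738  0.39902347]
(320, 187) [ 0.482 -0.129  0.044] 0.36591268 [154 162 162] [[ 0.482 -0.132  0.03 ]]
(320, 152) [ 0.489 -0.088  0.018] 0.37836924 [74 80 73] [[ 0.49  -0.087  0.03 ]]
(300, 240) [ 0.437 -0.214  0.007] 0.42702168 [130 136 136] [[ 0.441 -0.203  0.03 ]]
[155 153 155 143 110  84  74  77  85 110 139 153 158 148 129  95  76  79
  84 100 130 149 154 155 141 105  81  79  87  96 123 146 157 156 143 109
  88  83  84  99 124 148 160 161 145 116  90  83  90 109 135 153 162 161
 164]
```

```bash
sed -i 's/<75)/<112)/' h.py; python3 - <<'E'
from h import *
o,d,W,org,rot=pickle.load(open("w1.pkl","rb"))
p,s=slots(d,(313,146,327,198)); print(np.round(p,1).tolist(),s)
q=ray(d,org,rot,p,.044); print(q[:,:2].round(4).tolist(), q.mean(0))
hsv=cv2.cvtColor(d["frame"],cv2.COLOR_RGB2HSV)
reg=(slice(115,255),slice(285,355)); w=W[reg].reshape(-1,3); h=hsv[reg].reshape(-1,3)
for lo,hi in ((.04,.05),(.004,.0085),(.012,.017)):
    m=(w[:,2]>lo)&(w[:,2]<hi)&(h[:,1]<60); print(lo,m.sum(),rect(w[m][:,:2]),np.median(w[m][:,2]))
o,d,W,org,rot=pickle.load(open("w2.pkl","rb"))
ok=np.linalg.norm(W[...,:2]-[.488,.089],axis=-1)<.06
for lo,hi in ((.053,.066),(.028,.036),(.004,.009)):
    m=ok&(W[...,2]>lo)&(W[...,2]<hi)
    if lo>.01: m&=(d["frame"].max(2)<120)
    else: m&=d["frame"].min(2)>170
    print(lo,m.sum(),rect(W[m][:,:2]),np.median(W[m][:,2]),np.argwhere(m).mean(0))
E
```

```text
[[319.2, 151.6], [319.5, 161.9], [319.5, 172.3], [319.7, 182.2], [319.7, 192.2]] [np.int32(372), np.int32(361), np.int32(361), np.int32(317), np.int32(241)]
[[0.4892, -0.0841], [0.4874, -0.0969], [0.4852, -0.1099], [0.4831, -0.1226], [0.4809, -0.1356]] [ 0.48516297 -0.10982385  0.044     ]
0.04 1642 (array([ 485. , -109.8]), array([85.5, 34.5]), 81.0) 0.04368424089839662
0.004 3189 (array([ 479.9, -142.7]), array([179.3,  73.7]), 81.1) 0.005658802394839291
0.012 1130 (array([ 479.4, -142.7]), array([165.7,  34.5]), 80.8) 0.013726519169663581
0.053 416 (array([487.7,  87.7]), array([38.8, 10.7]), 73.6) 0.05845536413461827 [148.43269231 315.98557692]
0.028 239 (array([487.9,  88. ]), array([67.8, 12.9]), 73.4) 0.03163127590480552 [139.29707113 316.08368201]
0.004 92 (array([488.1,  88.7]), array([90.2, 48.8]), 72.2) 0.004264007407784376 [139.45652174 317.5326087 ]
```

{"name": "servo_tool", "arguments": {
  "series": [
    [[0.1,-0.022,0.08,0,0,0,0.6],[0.147,-0.022,0.18,0,0,0,0.6],[0.147,-0.022,0.3,0,0,0,0.6],[0.147,-0.022,0.4,0,0,0,0.6],[0.147,-0.022,0.47,0,0,0,0.6],[0.147,-0.022,0.52,0,0,0,0.6],[0.147,-0.022,0.545,0,0,0,0.6],[0.147,-0.022,0.545,0,0,0,0.6]]
  ]
}}

```text
time_s: 3.33
tool_pos: [0.4864, 0.0889, 0.0335]
tool_rot: [-179.8, 0.1, 73.8]
force: [-0.5, 0.9, 0.3]
grip_width: 0.053
grasp_force: 0.0
```

{"name": "servo_tool", "arguments": {
  "series": [
    [[0,0,0,0,0,0,0.3],[0,0,0,0,0,0,0.2],[0,0,0,0,0,0,0.1],[0,0,0,0,0,0,0],[0,0,0,0,0,0,0],[0,0,0,0,0,0,0],[0,0,0,0,0,0,0],[0,0,0,0,0,0,0],[0,0,0,0,0,0,0]]
  ],
  "grip_force": 40
}}

```text
time_s: 4.08
tool_pos: [0.488, 0.0903, 0.0353]
tool_rot: [179.9, -0.0, 73.9]
force: [1.4, -0.3, -0.8]
grip_width: 0.0116
grasp_force: 40.0
```

{"name": "servo_tool", "arguments": {
  "series": [
    [[0,0,-0.03,0,0,0,0],[0,0,-0.07,0,0,0,0],[0,0,-0.12,0,0,0,0],[0,0,-0.18,0,0,0,0],[0,0,-0.25,0,0,0,0],[0,0,-0.32,0,0,0,0],[0,0,-0.35,0,0,0,0],[0,0,-0.35,0,0,0,0],[0,0,-0.35,0,0,0,0]]
  ]
}}

```text
time_s: 4.83
tool_pos: [0.4871, 0.0904, 0.1402]
tool_rot: [180.0, 0.0, 73.9]
force: [-0.4, 0.6, -1.9]
grip_width: 0.0118
grasp_force: 40.0
```

```bash
python3 - <<'E'
from h import *
from cell import eyes
o,d,W,org,rot=wrist(); pickle.dump((o,d,W,org,rot),open("w3.pkl","wb")); print(o["tool_pos"],o["tool_rot"],o["force"],o["wrist_torque"])
Rt=R.from_euler("xyz",o["tool_rot"],degrees=True).as_matrix()
T=(W-o["tool_pos"])@Rt  # tool coords
m=(np.abs(T[...,1])<.012)&(np.abs(T[...,0])<.06)&(T[...,2]>-.035)&(T[...,2]<.03)
i=np.argwhere(m); print(i.min(0),i.max(0))
for v in range(i.min(0)[0],i.max(0)[0]+1,3):
    r=np.argwhere(m[v]).ravel()
    if len(r): print(v,r.min(),r.max(),(T[v,int(r.mean())]*1000).round(1),d["frame"][v,int(r.mean())])
cv2.imwrite("pics/w3.png",cv2.resize(d["frame"][150:330,220:420],(800,600)[:1]+(720,))[:600,:,::-1])
E
```

```text
[0.4870585  0.09041783 0.14017614] [1.79976676e+02 2.79864415e-02 7.38992009e+01] [-0.35241728  0.61068224 -1.85140206] [-0.02208543 -0.08983314  0.01044849]
[189 299] [298 347]
189 313 330 [33.2 -1.1 12.5] [190 199 193]
192 311 333 [33.2 -0.5  5.3] [72 87 79]
195 311 333 [31.8 -0.5  3.2] [72 87 81]
198 311 333 [29.7 -0.5  4.2] [72 85 80]
201 311 333 [27.8 -1.1  4.2] [72 85 79]
204 311 333 [26.1 -0.5  3.4] [74 86 81]
207 311 333 [24.2 -0.5  3.3] [73 85 80]
210 311 333 [22.3 -0.5  3.3] [71 81 75]
213 311 332 [20.4 -1.1  3.2] [69 81 76]
216 311 332 [18.  -1.1  4.4] [70 81 74]
219 311 332 [17.  -1.1  1.8] [63 75 68]
222 311 332 [17.4 -1.1 -4.3] [65 76 72]
225 311 332 [17.5 -1.1 -9.4] [60 72 67]
228 311 332 [ 17.3  -1.1 -13.4] [61 72 68]
231 303 342 [ 17.5  -0.5 -18.3] [63 74 69]
234 303 343 [ 17.2   0.  -21.6] [59 70 64]
237 302 343 [ 16.2  -0.5 -23.2] [61 70 67]
240 302 344 [ 14.2   0.  -22.8] [59 68 63]
243 301 344 [ 12.9  -0.5 -23.7] [55 65 61]
246 301 345 [ 11.2   0.  -23.7] [63 70 68]
249 301 346 [  9.2   0.  -23.2] [68 76 73]
252 300 346 [  7.8   0.  -23.9] [72 78 75]
255 299 347 [  5.7  -0.5 -23.5] [69 75 72]
258 300 343 [  3.6  -1.1 -22.8] [64 70 68]
261 310 333 [  2.   -1.1 -23.2] [65 71 68]
264 310 333 [  0.3  -1.1 -23.5] [64 68 67]
294 311 331 [-18.7  -1.1 -23.2] [60 64 60]
297 312 330 [-20.5  -1.1 -23.4] [66 72 69]
```

View pics/w3.png

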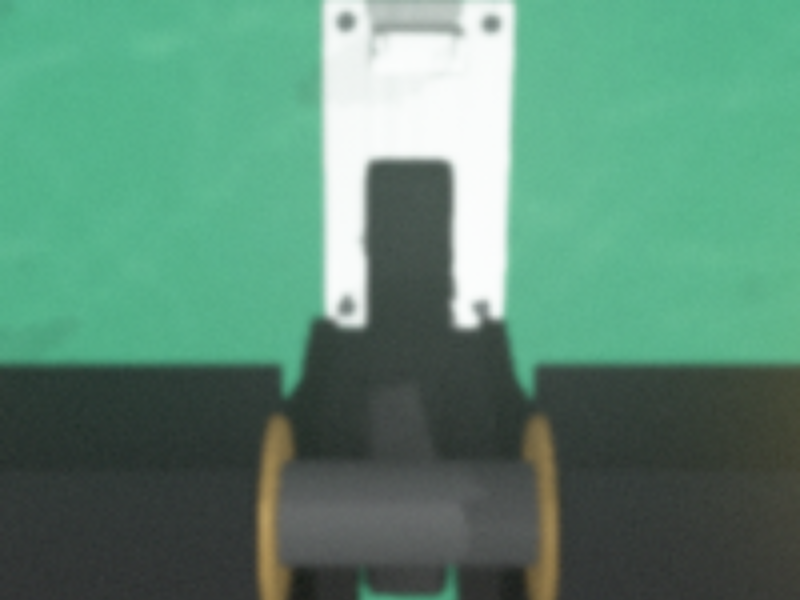

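{"name": "servo_tool", "arguments": {
  "series": [
    [[-0.04,0.01,0,0,0,-0.004,0],[-0.12,0.028,0,0,0,-0.008,0],[-0.22,0.051,0,0,0,-0.012,0],[-0.32,0.075,0,0,0,-0.017,0],[-0.42,0.098,0,0,0,-0.022,0],[-0.52,0.121,0,0,0,-0.027,0],[-0.62,0.145,0,0,0,-0.032,0],[-0.72,0.168,0,0,0,-0.036,0],[-0.82,0.191,0,0,0,-0.0394,0],[-0.89,0.208,0,0,0,-0.0394,0],[-0.908,0.212,0,0,0,-0.0394,0],[-0.908,0.212,0,0,0,-0.0394,0]]
  ]
}}

```text
time_s: 5.88
tool_pos: [0.4714, -0.1903, 0.1384]
tool_rot: [-179.8, -0.1, 80.8]
force: [-0.1, 0.5, -0.9]
grip_width: 0.0119
grasp_force: 40.0
```

{"name": "servo_tool", "arguments": {
  "series": [
    [[0,0,0,0,0,0,0],[0,0,0,0,0,0,0],[0,0,0,0,0,0,0]]
  ]
}}

```text
time_s: 6.13
tool_pos: [0.473, -0.187, 0.1398]
tool_rot: [-180.0, -0.0, 81.2]
force: [-0.2, -0.5, -1.8]
grip_width: 0.012
grasp_force: 40.0
```

```bash
python3 - <<'E'
from h import *
o,d,W,org,rot=wrist(); pickle.dump((o,d,W,org,rot),open("w4.pkl","wb")); print(o["tool_pos"],o["tool_rot"],o["force"],o["wrist_torque"])
Rt=R.from_euler("xyz",o["tool_rot"],degrees=True).as_matrix(); T=(W-o["tool_pos"])@Rt
m=(np.abs(W[...,2]-.044)<.005)&(np.linalg.norm(W[...,:2]-[.485,-.11],axis=-1)<.07)
print(m.sum(),rect(W[m][:,:2]),np.median(W[m][:,2])); i=np.argwhere(m); a,b=i.min(0),i.max(0); print(a,b)
c=(a+b)/2; h=b-a
p,s=slots(d,(int(c[1]-h[1]*.2),int(a[0]+h[0]*.12),int(c[1]+h[1]*.2)+1,int(b[0]-h[0]*.12)+1)); print(np.round(p,1).tolist(),s)
q=ray(d,org,rot,p,.044); print(q[:,:2].round(4).tolist(),q.mean(0))
# held bar in tool frame, mm
m=(np.abs(T[...,1])<.012)&(T[...,0]>.02)&(T[...,0]<.05)&(np.abs(T[...,2]-.0035)<.005); print("bar",(T[m].min(0)*1e3).round(1),(T[m].max(0)*1e3).round(1))
E
```

```text
[ 0.47299226 -0.18697184  0.13978089] [-1.79968400e+02 -2.73348403e-02  8.11522329e+01] [-0.2359406  -0.51920415 -1.79882135] [-0.01595325 -0.11040645  0.0516595 ]
3704 (array([ 485.1, -110.1]), array([85.3, 34.5]), 81.4) 0.04357274625493315
[ 62 303] [164 343]
[[322.8, 83.1], [322.8, 99.7], [322.8, 115.3], [322.6, 130.5], [322.4, 145.3]] [np.int32(1098), np.int32(1232), np.int32(1180), np.int32(1030), np.int32(741)]
[[0.4892, -0.0843], [0.4872, -0.0973], [0.4852, -0.11], [0.4831, -0.1226], [0.4809, -0.1353]] [ 0.48510887 -0.10988147  0.044     ]
bar [20.  -7.3  1.5] [33.9  6.3  8.3]
```

{"name": "servo_tool", "arguments": {
  "series": [
    [[0.04,0,0,0,0,0,0],[0.12,0,0,0,0,0,0],[0.2,0.002,0.02,0,0,0,0],[0.25,0.002,0.07,0,0,0,0],[0.269,0.002,0.13,0,0,0,0],[0.269,0.002,0.18,0,0,0,0],[0.269,0.002,0.2,0,0,0,0],[0.269,0.002,0.202,0,0,0,0],[0.269,0.002,0.202,0,0,0,0],[0.269,0.002,0.202,0,0,0,0],[0.269,0.002,0.202,0,0,0,0],[0.269,0.002,0.202,0,0,0,0]]
  ]
}}

```text
time_s: 7.18
tool_pos: [0.4866, -0.1097, 0.0803]
tool_rot: [179.9, 0.0, 81.0]
force: [0.3, 0.7, -0.3]
grip_width: 0.0117
grasp_force: 40.0
```

```bash
python3 - <<'E'
from h import *
from cell import get_obs
o=get_obs(); print(o["tool_pos"],o["tool_rot"],o["force"]); print(plan(o,[.486,-.1074,.0793],81.1))
E
```

```text
[ 0.48663795 -0.10969052  0.08026997] [1.79914966e+02 2.43118283e-02 8.09512013e+01] [ 0.25444748  0.73269258 -0.33868841]
(array([ 0.0072, -0.0033,  0.0032]), array([ 0.0005,  0.0001, -0.0008]))
```

```bash
cat >> h.py <<'E'
def avg(n=12):
    from cell import get_obs, eyes
    L=[]
    for _ in range(n): eyes.read_camera("side"); L.append(get_obs())
    o=dict(L[-1]); p=np.array([l["tool_pos"] for l in L]); r=R.from_euler("xyz",[l["tool_rot"] for l in L],degrees=True).mean()
    o["tool_pos"]=p.mean(0); o["tool_rot"]=r.as_euler("xyz",degrees=True); o["force"]=np.mean([l["force"] for l in L],0); o["wrist_torque"]=np.mean([l["wrist_torque"] for l in L],0)
    print(o["time_s"],o["tool_pos"].round(4),p.std(0).round(4),o["tool_rot"].round(2),"F",o["force"].round(2),"M",o["wrist_torque"].round(3)); return o
E
python3 - <<'E'
from h import *
o=avg(); print(plan(o,[.486,-.1074,.0793],81.1))
E
```

```text
7.7833 [ 0.4861 -0.1094  0.0796] [0.0001 0.0001 0.0002] [1.7998e+02 1.0000e-02 8.0980e+01] F [-0.02 -0.01 -0.82] M [-0.016 -0.072 -0.007]
(array([ 0.0066, -0.0015,  0.0011]), array([ 0.0001,  0.0001, -0.0007]))
```

```bash
python3 - <<'E'
from h import *
o=avg(4); _,d,_,_,_=wrist(); M=np.array(d["mount"]); Rt=R.from_euler("xyz",o["tool_rot"],degrees=True).as_matrix()
rot=Rt@M[:3,:3]; org=Rt@M[:3,3]+o["tool_pos"]; W=cloud(d,org,rot); T=(W-o["tool_pos"])@Rt
zt=o["tool_pos"][2]-.044
top=(np.abs(T[...,2]-zt)<.004)&(np.abs(T[...,1])<.03)&(T[...,0]>.02)&(T[...,0]<.07)
bar=(np.abs(T[...,2]-.0035)<.004)&(np.abs(T[...,1])<.012)&(T[...,0]>.018)&(T[...,0]<.05)
for n,m in (("top",top),("bar",bar)):
    t=T[m]*1e3; i=np.argwhere(m); print(n,m.sum(),t.min(0).round(1),t.max(0).round(1),i.min(0),i.max(0))
    for v in range(i.min(0)[0],i.max(0)[0],2):
        u=np.flatnonzero(m[v])
        if len(u)>5: print(v,u.min(),u.max(),(T[v,u.min(),:2]*1e3).round(1),(T[v,u.max(),:2]*1e3).round(1))
        if v>i.min(0)[0]+12: break
u=322
print([(v,tuple((T[v,u]*1e3).round(0).astype(int)),int(d["frame"][v,u].mean())) for v in range(150,222,3)])
E
```

```text
7.9833 [ 0.486  -0.1093  0.0794] [0. 0. 0.] [-180.      0.     80.99] F [ 0.    0.47 -0.69] M [-0.019 -0.073 -0.015]
top 1240 [ 20.1 -17.9  33.2] [42.6 16.3 39.4] [167 298] [199 345]
169 298 345 [ 41.8 -17.3] [41.7 15.7]
171 298 345 [ 40.4 -17.3] [40.1 15.8]
173 298 345 [ 38.7 -17.5] [38.7 15.8]
175 298 345 [ 37.6 -17.4] [37.4 15.8]
177 298 345 [ 35.9 -17.5] [36.  15.8]
179 298 345 [ 34.6 -17.5] [34.2 16. ]
181 298 345 [ 33.3 -17.5] [32.7 16. ]
bar 580 [18.1 -7.3  1.6] [33.8  6.3  7.1] [191 311] [217 333]
191 313 331 [33.4 -6. ] [33.4  5. ]
193 311 333 [32.6 -7.2] [32.3  6.3]
195 311 333 [31.6 -7.2] [31.3  6.2]
197 311 333 [30.3 -7.2] [30.3  6.2]
199 311 333 [29.  -7.2] [28.8  6.2]
201 311 333 [27.9 -7.2] [27.8  6.2]
203 311 333 [26.6 -7.2] [26.6  6.2]
205 311 333 [25.5 -7.2] [24.7  6.3]
[(150, (np.int64(51), np.int64(0), np.int64(73)), 127), (153, (np.int64(48), np.int64(0), np.int64(72)), 141), (156, (np.int64(47), np.int64(0), np.int64(66)), 156), (159, (np.int64(44), np.int64(0), np.int64(66)), 156), (162, (np.int64(42), np.int64(0), np.int64(64)), 107), (165, (np.int64(42), np.i
[... 295 characters left out ...]
, 106), (183, (np.int64(32), np.int64(0), np.int64(36)), 103), (186, (np.int64(30), np.int64(0), np.int64(36)), 97), (189, (np.int64(33), np.int64(0), np.int64(12)), 62), (192, (np.int64(34), np.int64(0), np.int64(4)), 51), (195, (np.int64(32), np.int64(0), np.int64(4)), 52), (198, (np.int64(30), np.int64(0), np.int64(3)), 51), (201, (np.int64(28), np.int64(0), np.int64(4)), 49), (204, (np.int64(26), np.int64(0), np.int64(4)), 51), (207, (np.int64(24), np.int64(0), np.int64(4)), 50), (210, (np.int64(23), np.int64(0), np.int64(3)), 52), (213, (np.int64(21), np.int64(0), np.int64(3)), 52), (216, (np.int64(18), np.int64(0), np.int64(4)), 50), (219, (np.int64(18), np.int64(0), np.int64(0)), 43)]
```

{"name": "servo_tool", "arguments": {
  "series": [
    [[0.0065,-0.0013,0,0,0,-0.0005,0],[0.0065,-0.0013,0,0,0,-0.0005,0],[0.0065,-0.0013,0.004,0,0,-0.0005,0],[0.0065,-0.0013,0.008,0,0,-0.0005,0],[0.0065,-0.0013,0.012,0,0,-0.0005,0],[0.0065,-0.0013,0.014,0,0,-0.0005,0],[0.0065,-0.0013,0.016,0,0,-0.0005,0],[0.0065,-0.0013,0.018,0,0,-0.0005,0],[0.0065,-0.0013,0.02,0,0,-0.0005,0],[0.0065,-0.0013,0.02,0,0,-0.0005,0]]
  ]
}}

```text
time_s: 8.87
tool_pos: [0.4859, -0.1073, 0.0733]
tool_rot: [-180.0, 0.0, 81.1]
force: [-0.7, 0.2, -0.6]
grip_width: 0.0119
grasp_force: 40.0
```

```bash
python3 -c "
from h import *
avg(4)"
```

```text
9.0667 [ 0.486  -0.1073  0.0734] [0. 0. 0.] [-180.      0.     81.08] F [ 0.04 -0.28 -0.41] M [-0.006 -0.073 -0.008]
```

{"name": "servo_tool", "arguments": {
  "series": [
    [[0,0,0.003,0,0,0,0],[0,0,0.006,0,0,0,0],[0,0,0.009,0,0,0,0],[0,0,0.012,0,0,0,0],[0,0,0.015,0,0,0,0],[0,0,0.017,0,0,0,0],[0,0,0.017,0,0,0,0],[0,0,0.017,0,0,0,0]]
  ]
}}

```text
time_s: 9.73
tool_pos: [0.4859, -0.1073, 0.0683]
tool_rot: [-180.0, 0.0, 81.1]
force: [0.4, -0.6, -1.1]
grip_width: 0.0113
grasp_force: 40.0
```

```bash
python3 -c "
from h import *
avg(4)"
```

```text
9.9333 [ 0.486  -0.1073  0.0684] [0. 0. 0.] [1.800e+02 1.000e-02 8.108e+01] F [-0.23 -0.29 -0.67] M [-0.012 -0.091 -0.004]
```

{"name": "servo_tool", "arguments": {
  "series": [
    [[0,0,0.002,0,0,0,0],[0,0,0.004,0,0,0,0],[0,0,0.006,0,0,0,0],[0,0,0.008,0,0,0,0],[0,0,0.01,0,0,0,0],[0,0,0.012,0,0,0,0],[0,0,0.014,0,0,0,0],[0,0,0.016,0,0,0,0]]
  ]
}}

```text
time_s: 10.6
tool_pos: [0.4863, -0.1074, 0.0642]
tool_rot: [180.0, 0.0, 81.1]
force: [-1.9, -0.1, 7.7]
grip_width: 0.0119
grasp_force: 40.0
```

```bash
python3 -c "
from h import *
avg(4)"
```

```text
10.8 [ 0.4863 -0.1074  0.0641] [0. 0. 0.] [1.7997e+02 2.0000e-02 8.1080e+01] F [-1.41  0.08  4.87] M [0.035 0.271 0.026]
```

{"name": "servo_tool", "arguments": {
  "series": [
    [[0,0,0.002,0,0,0,0],[0,0,0.004,0,0,0,0],[0,0,0.006,0,0,0,0],[0,0,0.008,0,0,0,0],[0,0,0.01,0,0,0,0],[0,0,0.012,0,0,0,0],[0,0,0.014,0,0,0,0],[0,0,0.016,0,0,0,0]]
  ]
}}

```text
time_s: 11.47
tool_pos: [0.4862, -0.1074, 0.0588]
tool_rot: [180.0, 0.0, 81.1]
force: [-0.5, 0.3, 3.8]
grip_width: 0.0113
grasp_force: 40.0
```

```bash
python3 -c "
from h import *
avg(4)"
```

```text
11.6667 [ 0.4861 -0.1074  0.0586] [0. 0. 0.] [179.98  -0.    81.08] F [ 0.38 -0.19  1.43] M [-0.079 -0.267  0.028]
```

Contacts passed. About 1.3 mm remains, so I'm pressing gently to feel the shoulder.

{"name": "servo_tool", "arguments": {
  "series": [
    [[0,0,0.001,0,0,0,0],[0,0,0.002,0,0,0,0],[0,0,0.003,0,0,0,0],[0,0,0.004,0,0,0,0],[0,0,0.005,0,0,0,0],[0,0,0.005,0,0,0,0]]
  ]
}}

```text
time_s: 12.17
tool_pos: [0.4861, -0.1074, 0.0573]
tool_rot: [180.0, 0.0, 81.1]
force: [0.8, -0.1, 2.8]
grip_width: 0.012
grasp_force: 40.0
```

```bash
python3 -c "
from h import *
avg(4)"
```

```text
12.3667 [ 0.4861 -0.1073  0.0573] [0. 0. 0.] [1.7998e+02 1.0000e-02 8.1080e+01] F [ 0.78 -0.34  3.87] M [-0.028 -0.223  0.013]
```

{"name": "servo_tool", "arguments": {
  "series": [
    [[0,0,0.001,0,0,0,0],[0,0,0.002,0,0,0,0],[0,0,0.003,0,0,0,0],[0,0,0.003,0,0,0,0]]
  ]
}}

```text
time_s: 12.7
tool_pos: [0.4862, -0.1074, 0.0571]
tool_rot: [180.0, 0.0, 81.1]
force: [-1.7, -0.7, 9.5]
grip_width: 0.0122
grasp_force: 40.0
```

```bash
python3 -c "
from h import *
avg(4)"
```

```text
12.9 [ 0.4862 -0.1074  0.0571] [0. 0. 0.] [1.7999e+02 3.0000e-02 8.1080e+01] F [-0.91  0.4   9.1 ] M [0.073 0.247 0.024]
```

{"name": "servo_tool", "arguments": {
  "series": [
    [[0,0,0.001,0,0,0,0],[0,0,0.002,0,0,0,0],[0,0,0.003,0,0,0,0],[0,0,0.003,0,0,0,0]]
  ]
}}

```text
time_s: 13.23
tool_pos: [0.4863, -0.1074, 0.057]
tool_rot: [-180.0, 0.0, 81.1]
force: [-4.0, 0.7, 16.6]
grip_width: 0.0114
grasp_force: 40.0
```

```bash
python3 -c "
from h import *
avg(4)"
```

```text
13.4333 [ 0.4862 -0.1074  0.057 ] [0. 0. 0.] [1.800e+02 5.000e-02 8.107e+01] F [-3.5   0.76 16.1 ] M [0.183 0.833 0.011]
```

Solid stop at 0.057, so it's home. Relax the push, open modestly, and rise.

{"name": "servo_tool", "arguments": {
  "series": [
    [[0,0,-0.004,0,0,0,0],[0,0,-0.004,0,0,0,0.2],[0,0,-0.004,0,0,0,0.4],[0,0,-0.004,0,0,0,0.5],[0,0,-0.004,0,0,0,0.5],[0,0,-0.004,0,0,0,0.5]]
  ]
}}

```text
time_s: 13.93
tool_pos: [0.4854, -0.1072, 0.0561]
tool_rot: [-179.9, -0.0, 81.1]
force: [-0.2, -0.1, 0.6]
grip_width: 0.0362
grasp_force: 0.0
```

{"name": "servo_tool", "arguments": {
  "series": [
    [[0,0,-0.03,0,0,0,0.5],[0,0,-0.08,0,0,0,0.5],[0,0,-0.15,0,0,0,0.5],[0,0,-0.25,0,0,0,0.5],[0,0,-0.35,0,0,0,0.5],[-0.1,0,-0.45,0,0,0,0.5],[-0.15,0,-0.45,0,0,0,0.5],[-0.15,0,-0.45,0,0,0,0.5],[-0.15,0,-0.45,0,0,0,0.5],[-0.15,0,-0.45,0,0,0,0.5]]
  ]
}}

```text
time_s: 14.77
tool_pos: [0.4787, -0.1507, 0.1913]
tool_rot: [-179.9, -0.0, 81.1]
force: [-0.1, 0.1, -1.1]
grip_width: 0.0435
grasp_force: 0.0
```

```bash
python3 - <<'E'
from h import *
o,d,W,org,rot=wrist(); print(o["time_s"],o["tool_pos"],o["force"])
ok=(np.linalg.norm(W[...,:2]-[.485,-.11],axis=-1)<.055)&(d["frame"].max(2)<120)
for lo,hi in ((.050,.060),(.072,.09)):
    m=ok&(W[...,2]>lo)&(W[...,2]<hi); print(lo,m.sum(),rect(W[m][:,:2]),np.median(W[m][:,2]))
v,u=np.argwhere(ok).mean(0).astype(int); print(u,v)
cv2.imwrite("pics/w5.png",cv2.resize(d["frame"][max(v-90,0):v+90,u-120:u+120],(800,600))[:,:,::-1])
E
```

```text
14.7667 [ 0.4786833  -0.15069341  0.19127744] [-0.12352586  0.13297519 -1.07456163]
0.05 362 (array([ 484.9, -110.3]), array([71.2, 13.6]), 80.8) 0.05350114369236092
0.072 538 (array([ 484.9, -109.6]), array([39.3, 12.5]), 80.4) 0.0803531834020115
318 323
```

View pics/w5.png

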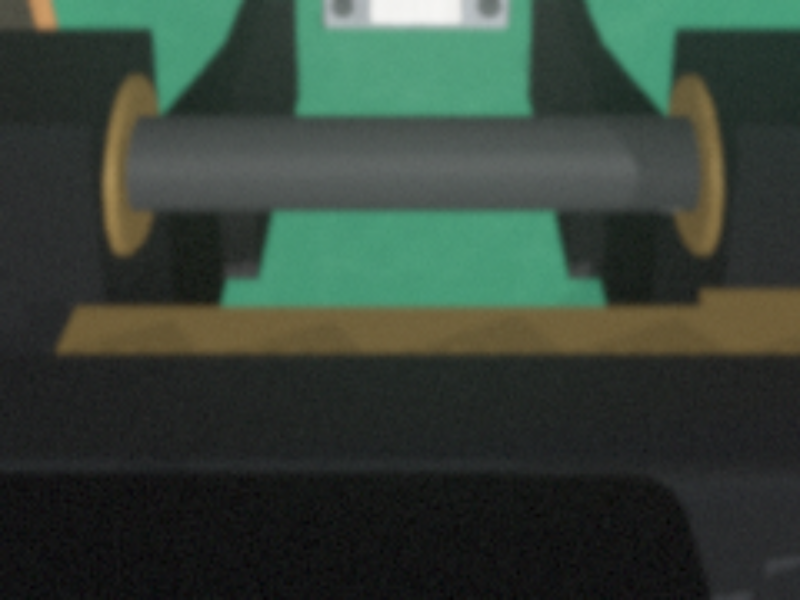

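The crop missed the bridge and shows only the gripper and the panel's near end. The depth data settles it: the bar top is at 53.5 mm and the row top was measured at 43.6 mm, so the 10 mm bar sits flush. It is centred at (0.485, -0.110) at 80.8°, and the arm is clear.

```bash
python3 -c "
from cell import env
print(env.sign_off())"
```

```text
the job is handed in; nothing more can be done
None
```

The five-prong bridge is plugged into the terminal row, pressed until its bar sits flush (about 16 N at the wrist), released and handed in at about 15 s; the sign-off returned no verdict.

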